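# Clamp a hand coffee mill in its V cradle

## Robot

A 6-joint arm with a two-finger parallel gripper is mounted at the origin on a cart in front of the work surface, level with it; the furniture and walls round the work are solid. World frame = base frame: x ahead of the robot, y to its left, z up, the work surface at z = 0. Lengths are in m, angles in rad, forces in N, time in s.
With the tool pointing down it reaches from about 0.35 to 0.85 m from the base axis. Payload 8.1 kg.
Tool frame: the origin (TCP) lies at the centre of the arm's flange, where the gripper is bolted on; the fingertips stand 186 mm ahead of it and the grasp point (between the pads) lies 167 mm ahead of it (robot.grasp_offset is the distance from the TCP to the grasp point, in m); z points along the fingers, y is the line along which they close (so a half turn about z gives the same grasp; the last joint's range is limited). The gripper opens to 93 mm and grips with 3 to 60 N. Pads are 15 mm wide; open, the fingers measure 128 mm over their backs; the gripper's body (75 mm by 188 mm) begins 65 mm behind the grasp point.
Start: joints at [1.176, 0.13, 1.488, -0, 1.523, -0.085], TCP at [0.183, 0.571, 0.405] pointing down, gripper open.
Joint ranges: [-2.96, 2.96], [-0.89, 2.26], [0.02, 2.5], [-1.34, 4.48], [0, 2.73], [-2.66, 2.66]. Speed limits (rad/s): [2.39, 2.39, 2.79, 3.14, 3.14, 3.14].

## Interface

Orientations are given as a rotation vector (axis times angle).
In Python, from plant import robot gives the robot as it stands.
- The arm moves only by the tool drive_tool, never from a script. Its argument "moves" is one flat list of numbers, 7 for each row, row after row: the finger opening in mm, from 0 to 93, then the shift along the tool's x, y, z in mm, then the turn, a rotation vector about the tool's x, y, z in degrees. A call has 1 to 8 rows; each row shifts and turns the commanded pose from where the row before left it, along the tool's axes as they then stand; what a row does not reach is not made up. A row lasts 1/10 s, in which the tool goes at most 50 mm and 8.59 degrees, less where a joint would pass 70% of its speed; a pose out of reach is approached as far as the arm can. A call is refused whole if a number of a shift passes 50 or a number of a turn 8.59, either way. A call with a gripper value outside its range is refused whole. The fingers move at their own pace and stop on an object; "grip_force" is the grip in N (left out, the last holds). Time passes only in rows, so rows that do not move let the fingers close. It gives the time, the measured TCP pose, the force, the opening and the grip force at its end, in the units of the state.
- robot.read_state(): the state, without advancing time (a new reading comes with each control period).
- robot.read_camera(name): name is "side" or "top"; returns a dict with "color" (384x512x3 uint8, red, green, blue), "depth" (384x512 float32, m along the optical axis (not along the pixel's ray), 0 where there is no reading), "mtx" (3x3 intrinsics, pixels), "R" (3x3) and "t" (3): a world point X has camera coordinates R X + t. Camera axes: x right, y down, z forward; pixel columns grow to the right and rows downward; lengths in m; the calibration is good to about 2 mm. A picture is of the moment at which its call begins.
- robot.close_job(): hands the job in; it is judged then, once.
The state is a dict: "t": time; "q": joint angles; "dq": joint speeds; "joint_torque": joint torques, N m; "tool_pos": TCP position; "orientation": TCP orientation; "force": force on the tool from outside, world axes, zero at the start; "wrist_torque": the same for the moment, N m; "opening": finger opening in m; "gripper_force": force on a finger pad.
Only numpy, scipy, OpenCV 4.12 (cv2) and the standard library are available. Lean on these libraries where they do the work, as an engineer would, in place of code of your own. Each camera call takes 0.05 s, during which the arm holds its last target. There are 200 camera calls.

## Task

Lay the steel hand coffee mill in the notches of the wooden cradle with its plain base end towards the cradle's end stop, and slide it along until its base is felt to press against the stop. Then swing the steel strap over it by its ball knob, press the strap down firmly, and let go, so that the mill lies fully seated against the stop under the strap. Handle it gently, without ramming the stop or forcing the strap, and leave the other things on the worktop as they are.

Things in the scene. Friction and masses are not known exactly. Their poses are not given: they have to be found in the camera images.
- mill_center (a point): Centre (on the axis, half-way) of the hand coffee mill, a steel cylinder 42 mm wide, 130 mm long, 0.2 to 0.45 kg. x axis: along it towards its plain flat base end, 65 mm away. At the other end are a darker collar, 33 mm wide and 16 mm long, and a thin stub of 12 mm. It starts lying level on its rest, axis 31 mm above the worktop. Its roll about x means nothing.
- rest: Fixed narrow wooden slat, 125 x 40 x 6 mm, with two steel rails along it, on which the mill lies at the start; narrower than the mill, so fingers reach down beside it. Origin: centre of its underside.
- cradle: Fixed cradle: wooden board 215 x 165 x 14 mm carrying two notched wooden cheeks, an end stop at its +x end and a hinged strap. Origin under v_axis, same axes. Stop: a steel plate with a rubber face square to x; face at x = 64 to 84 mm, set differently each time and not measured: feel for it, press with 5 to 10 N. A hand bearing down on the notches feels their friction first.
- v_axis (a point): Point 55 mm above the worktop on the line where the seated mill's axis lies. x: along the line towards the stop, z up. Cheeks 12 mm thick, centred at x = +45 and -45 mm, with 90 degree V notches open at the top; cheek tops 4 mm below the axis, 35 mm out either side. The 78 mm between the cheeks are free for fingers down to the board. Against the stop the mill's centre is 65 mm short of its face.
- strap_hinge (a point): Fixed point on the strap's hinge pin, between two steel lugs that reach 9 mm above it and 9 mm in y either side; at x 0, y -78, z +27 mm from v_axis, with the same axes. The pin lies along x.
- strap (a joint): Strap angle about the pin, rad. 0: strap level across the cradle, towards +y of strap_hinge, its pad just bearing on a fully seated mill. Grows as the strap is raised; 1.57 upright; 2.45 to 2.7 (leaning well back) at the start. With no mill it would go down to -0.25. Stiff hinge (0.15 N m, 1 to 2 N at the knob): stays where it is left.
- strap_ball (a point): Centre of the black ball knob, 20 mm wide, on the free end of the strap, 146 mm from the pin. The strap is a flat steel bar 24 x 5 mm that ends 20 mm short of this point in a neck 8 mm wide: pinch the ball along the pin's direction and it turns between the fingers as the strap swings. x: along the pin, y: from the pin to the ball. 5 to 8 N down on the ball clamps firmly.
- strap_pad (a point): Middle of the underside of the strap's rubber pad (24 x 34 mm), 78 mm from the pin, which presses on the mill's top with about twice the push on the ball.
- spice_a_mid (a point): Bystander, leave alone: a standing spice jar with a dark cap, 41 mm wide and 105 mm high. Point half-way up.
- salt_shaker_mid (a point): Bystander, leave alone: a glass salt shaker, 44 mm wide and 90 mm high. Point half-way up.
- tomato_tin_mid (a point): Bystander, leave alone: a squat food tin, 75 mm wide and 58 mm high. Point half-way up.
- egg_timer_mid (a point): Bystander, leave alone: a round egg timer, 56 mm wide and 56 mm high. Point half-way up.
- teaspoon_mid (a point): Bystander, leave alone: a teaspoon 130 mm long lying on the worktop.
There are look-alikes about, which are no part of the job. Leave any green look-alike of the part that bears mill_center alone.

How it is judged:
By the outcome, as a careful person would: the job done as asked, in the order asked, and still so for the second after the job is handed in, with the robot touching nothing.
It also fails if it takes over 72 s, if anything falls off the work surface, if the arm or the gripper's body presses on something with over 40 N, if the wrist force passes 120 N, or if a joint passes its speed limit or range.

## Working session

There is one attempt and no reset: what is moved stays moved. The work goes in short steps, Python scripts to look and compute and a tool call to move; the robot and the scene stay as the last step left them, time stands still between calls to the robot, and variables do not carry over. Pictures are saved under pics/ and viewed, at most 10 in all, crops included, and the job is handed in when it is done.

Besides the shell and the picture viewer there is one more tool, called after "Call:" by a JSON object that holds its "method" and its "body", one argument or row to a line. drive_tool: Moves the arm, as the interface text tells. Its arguments: {"type":"object","properties":{"moves":{"type":"array","items":{"type":"number"}},"grip_force":{"type":"number"}},"required":["moves"]}

```bash
ls; mkdir -p pics; cat > h.py <<'E'
import numpy as np, cv2
from scipy.spatial.transform import Rotation as Rn
from plant import robot
def shot(n,save=None):
    c=robot.read_camera(n)
    if save: cv2.imwrite('pics/'+save,cv2.cvtColor(c['color'],cv2.COLOR_RGB2BGR))
    return c
def cloud(c):
    d=c['depth']; K=c['mtx']; v,u=np.mgrid[:d.shape[0],:d.shape[1]]
    P=np.stack([(u-K[0,2])/K[0,0]*d,(v-K[1,2])/K[1,1]*d,d],-1)
    return (P-c['t'])@c['R']
def ray(c,u,v,z):
    d=c['R'].T@np.linalg.inv(c['mtx'])@[u,v,1]; o=-c['R'].T@c['t']
    return o+d*(z-o[2])/d[2]
def proj(c,X):
    p=c['mtx']@(c['R']@np.asarray(X)+c['t']); return p[:2]/p[2]
E
python3 - <<'E'
from h import *
a=shot('top','top0.png');b=shot('side','side0.png')
np.savez('c0.npz',**{k+'_t':v for k,v in a.items()},**{k+'_s':v for k,v in b.items()})
for c in(a,b): print(c['mtx'].round(1).tolist(),(-c['R'].T@c['t']).round(3),c['R'].round(2).tolist())
print(robot.read_state())
E
```

```text
pics
[[484.6, 0.0, 257.1], [0.0, 484.6, 185.7], [0.0, 0.0, 1.0]] [0.211 0.051 1.5  ] [[0.02, -1.0, 0.0], [-0.98, -0.02, -0.18], [0.18, -0.0, -0.98]]
[[419.6, 0.0, 256.4], [0.0, 419.6, 192.7], [0.0, 0.0, 1.0]] [ 0.247 -1.058  0.969] [[0.97, -0.23, -0.02], [-0.16, -0.6, -0.78], [0.16, 0.77, -0.62]]
{'t': 0.1, 'q': array([ 1.17557765e+00,  1.31104003e-01,  1.48916729e+00,  2.60639784e-05,
        1.52299969e+00, -8.53676057e-02]), 'dq': array([ 1.69735558e-03,  4.52742126e-05, -1.57267232e-03, -6.12060689e-04,
       -5.12623881e-04, -6.79125109e-04]), 'joint_torque': array([-2.45537444e-05, -5.61344039e+01, -4.93092120e+01,  7.68847740e-02,
        2.91641493e-02, -6.83191752e-05]), 'tool_pos': array([0.18282706, 0.57125356, 0.40378281]), 'orientation': array([-4.84704525e-01, -3.10354492e+00,  2.55049728e-03]), 'force': array([ 0.5834726 ,  0.71943188, -0.13123516]), 'wrist_torque': array([-0.02199556, -0.07548409,  0.04387507]), 'gripper_force': 0.0, 'opening': 0.09303051721971177}
```

View pics/top0.png

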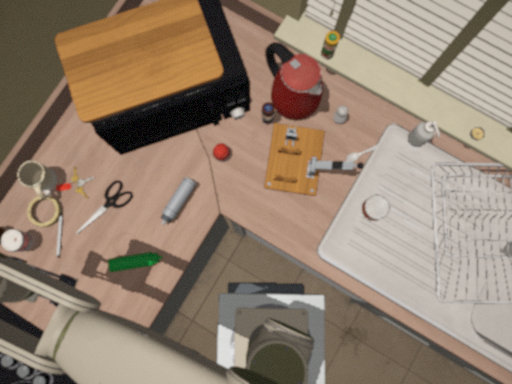

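View pics/side0.png

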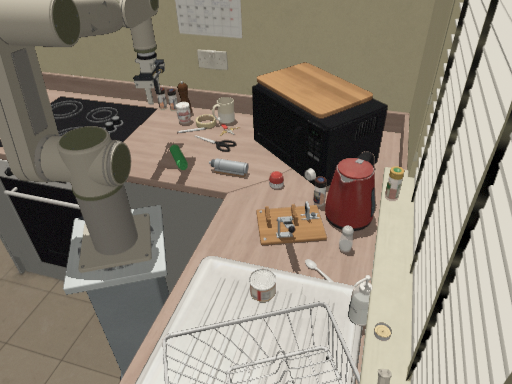

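The top view shows the mill at about (178,200), the cradle at (295,158) with the strap leaning right to about (360,165), and the green look-alike at (135,262). I'll zoom in and measure.

```bash
python3 - <<'E'
import cv2,numpy as np
t=cv2.imread('pics/top0.png');s=cv2.imread('pics/side0.png')
f=lambda i,x,y,w,h:cv2.resize(i[y:y+h,x:x+w],(400,300),interpolation=cv2.INTER_CUBIC)
g=np.vstack([np.hstack([f(t,255,115,120,90),f(s,250,170,120,90)]),np.hstack([f(t,145,160,80,60),f(s,190,140,80,60)])])
cv2.imwrite('pics/zoom.png',g)
E
python3 - <<'E'
import sys;sys.path.insert(0,'.')
import numpy as np
z=np.load('c0.npz')
from h import *
c={k[:-2]:z[k] for k in z if k.endswith('_t')}
P=cloud(c)
def blk(x0,x1,y0,y1,zm,zM):
    q=P[y0:y1,x0:x1].reshape(-1,3); return q[(q[:,2]>zm)&(q[:,2]<zM)]
m=blk(155,200,170,232,0.035,0.06)
mu=m.mean(0);w,v=np.linalg.eigh(np.cov((m-mu)[:,:2].T));s=(m-mu)[:,:2]@v[:,1]
print('mill',mu,v[:,1],s.min(),s.max(),m[:,2].max(),len(m))
cm=blk(262,330,120,198,0.04,0.06);print('cheeks',cm.mean(0),len(cm))
for z0,z1 in((.008,.02),):
    q=blk(262,330,120,198,z0,z1);r=cv2.minAreaRect(q[:,:2].astype(np.float32));print('board',r,q[:,2].mean())
q=blk(300,372,145,185,0.09,0.3);
print('strap',q[::6].round(3).tolist())
E
```

```text
mill [0.42860152 0.28909615 0.0462733 ] [-0.86377989  0.50386934] -0.07213022617447601 0.08549329554357929 0.057629257509434095 598
cheeks [ 0.56087353 -0.04532878  0.04678807] 135
board ((0.5754348635673523, -0.05774141848087311), (0.2070646435022354, 0.2296857088804245), 85.66743469238281) 0.01322156100814816
strap [[0.556, -0.116, 0.091], [0.553, -0.125, 0.092], [0.543, -0.142, 0.099], [0.541, -0.159, 0.107], [0.539, -0.175, 0.118], [0.536, -0.19, 0.13], [0.536, -0.207, 0.135], [0.533, -0.222, 0.146], [0.54, -0.134, 0.096], [0.539, -0.15, 0.105], [0.537, -0.166, 0.114], [0.533, -0.181, 0.13], [0.533, -0.198, 0.134], [0.53, -0.213, 0.145], [0.526, -0.24, 0.166], [0.538, -0.125, 0.093], [0.536, -0.142, 0.102], [0.534, -0.158, 0.11], [0.532, -0.174, 0.121], [0.529, -0.189, 0.135], [0.529, -0.206, 0.137], [0.528, -0.222, 0.145], [0.524, -0.247, 0.161], [0.535, -0.146, 0.093], [0.532, -0.161, 0.11], [0.529, -0.177, 0.123], [0.527, -0.192, 0.133], [0.526, -0.209, 0.138], [0.524, -0.224, 0.149], [0.521, -0.238, 0.162], [0.532, -0.116, 0.092], [0.531, -0.14, 0.095], [0.529, -0.156, 0.107], [0.526, -0.171, 0.12], [0.524, -0.187, 0.13], [0.524, -0.203, 0.136], [0.522, -0.219, 0.143], [0.519, -0.234, 0.157], [0.517, -0.248, 0.167], [0.529, -0.131, 0.092], [0.527, -0.147, 0.103], [0.526, -0.165, 0.106], [0.521, -0.181, 0.131], [0.521, -0.198, 0.134], [0.518, -0.213, 0.146], [0.518, -0.229, 0.151], [0.516, -0.244, 0.159], [0.525, -0.134, 0.095], [0.523, -0.153, 0.107], [0.521, -0.169, 0.118], [0.519, -0.185, 0.127], [0.518, -0.201, 0.131], [0.515, -0.216, 0.146], [0.512, -0.24, 0.164], [0.522, -0.133, 0.097], [0.521, -0.15, 0.103], [0.518, -0.166, 0.116], [0.517, -0.182, 0.125], [0.515, -0.198, 0.132], [0.513, -0.213, 0.145], [0.511, -0.242, 0.157], [0.517, -0.119, 0.091]]
```

View pics/zoom.png

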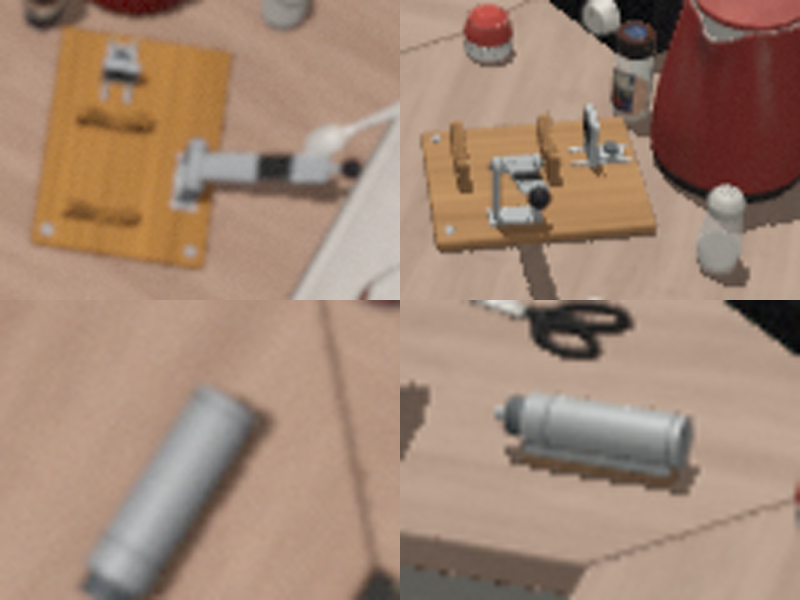

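```bash
python3 - <<'E'
from h import *
from scipy.optimize import least_squares as LS
z=np.load('c0.npz')
T={k[:-2]:z[k] for k in z if k.endswith('_t')};S={k[:-2]:z[k] for k in z if k.endswith('_s')}
for n,c in(('top',T),('side',S)):
    P=cloud(c).reshape(-1,3)
    q=P[(abs(P[:,0]-.43)<.09)&(abs(P[:,1]-.29)<.07)&(P[:,2]>.03)&(P[:,2]<.06)]
    def f(p):
        e=np.array([np.cos(p[0]),np.sin(p[0])]);d=q[:,:2]-p[1:3]
        return np.hypot(d@[-e[1],e[0]],q[:,2]-p[3])-.021
    r=LS(f,[-.53,.435,.286,.031],loss='soft_l1',f_scale=.002)
    p=r.x;e=np.array([np.cos(p[0]),np.sin(p[0])]);s=(q[:,:2]-p[1:3])@e
    lo,hi=np.percentile(s,[.3,99.7]);print(n,'mill yaw',p[0],'z',p[3],len(q),lo,hi,'c',p[1:3]+e*(hi-.065),p[1:3]+e*(lo+.093))
# cradle by zoom pixels in top
px=lambda x,y:(255+x*.3-.35,115+y*.3-.35)
A=[ray(T,*px(*a),.014) for a in((62,28),(232,52),(203,268),(33,242))]
print('board',np.round(A,4).tolist())
B=[ray(T,*px(*a),.047) for a in((78,118),(156,124),(63,210),(142,218))];print('cheek ends',np.round(B,4).tolist())
print('ball',[ray(T,*px(350,168),h).round(4).tolist() for h in(.15,.17)])
px2=lambda x,y:(250+(x-400)*.3-.35,170+y*.3-.35)
print('ball side',[ray(S,*px2(539,196),h).round(4).tolist() for h in(.15,.17)])
for n,c in(('top',T),('side',S)):
    P=cloud(c).reshape(-1,3)
    q=P[(abs(P[:,0]-.57)<.13)&(abs(P[:,1]+.05)<.075)&(P[:,2]>.025)&(P[:,2]<.054)]
    print(n,len(q)); 
    for lo,hi in((.48,.53),(.55,.63),(.63,.68)):
        k=q[(q[:,0]>lo)&(q[:,0]<hi)]
        if len(k)>5: print(lo,k.mean(0).round(4),k.min(0).round(3),k.max(0).round(3),len(k))
print('shaker',ray(T,341,115,.08),'kettle',ray(T,297,85,.2))
E
```

```text
top mill yaw -0.5324742622550441 z 0.02895918219565514 637 1.24820012659219 1.404192066572701 c [0.43587954 0.28770826] [0.43760959 0.28668884]
side mill yaw -0.5357438146951248 z 0.032960734642132464 334 0.6369866342030609 0.7933451411782754 c [0.43667354 0.2872019 ] [0.43808504 0.28636395]
board [[0.6842, 0.001, 0.014], [0.6635, -0.1616, 0.014], [0.454, -0.1331, 0.014], [0.4756, 0.0257, 0.014]]
cheek ends [[0.5872, -0.0137, 0.047], [0.5829, -0.086, 0.047], [0.5001, -0.0008, 0.047], [0.494, -0.0733, 0.047]]
ball [[0.5208, -0.2426, 0.15], [0.5163, -0.2383, 0.17]]
ball side [[0.5212, -0.2327, 0.15], [0.5145, -0.2528, 0.17]]
top 295
0.48 [ 0.503  -0.0428  0.0398] [ 0.492 -0.121  0.025] [ 0.519 -0.002  0.052] 104
0.55 [ 0.5923 -0.0508  0.0386] [ 0.553 -0.115  0.025] [ 0.63  -0.013  0.054] 118
0.63 [ 0.6427 -0.0495  0.0337] [ 0.63  -0.064  0.025] [ 0.659 -0.036  0.052] 19
side 286
0.48 [ 0.5008 -0.0442  0.0408] [ 0.491 -0.125  0.026] [ 0.518 -0.001  0.053] 81
0.55 [ 0.5954 -0.0536  0.0405] [ 0.579 -0.085  0.026] [ 0.63  -0.013  0.054] 96
0.63 [ 0.6441 -0.0584  0.0325] [ 0.63  -0.073  0.025] [ 0.663 -0.039  0.049] 29
shaker [ 0.69282838 -0.20383047  0.08      ] kettle [ 0.7384959  -0.05870656  0.2       ]
```

Call:
{"method": "drive_tool", "body": {
  "moves": [93, 0, 0, 0, 0, 0, 6.45, 93, 0, 0, 0, 0, 0, 6.45, 93, -45, -14, 0, 0, 0, 0, 93, -45, -14, 0, 0, 0, 0, 93, -45, -14, 5, 0, 0, 0, 93, -45, -14, 5, 0, 0, 0, 93, -45, -14, 10, 0, 0, 0, 93, -45, -14, 10, 0, 0, 0],
  "grip_force": 25
}}

```text
t: 0.9
tool_pos: [0.3732, 0.3599, 0.3743]
orientation: [0.83, 3.03, 0.0]
force: [0.8, 0.6, -0.2]
opening: 0.0927
gripper_force: 0.0
```

```bash
cat >> h.py <<'E'
def go(xyz,yaw=None):
    """xyz: wanted grasp point; yaw: wanted world yaw of tool y, deg. Prints shift in tool mm and turn deg"""
    s=robot.read_state();Rt=Rn.from_rotvec(s['orientation']).as_matrix()
    g=s['tool_pos']+Rt[:,2]*robot.grasp_offset
    y=np.degrees(np.arctan2(Rt[1,1],Rt[0,1]))
    print('t',s['t'],'grasp pt',g.round(4),'yaw',y.round(2),'tilt',Rt[:,2].round(4),'F',s['force'].round(2),'op',s['opening'],'q',s['q'].round(2))
    print('shift mm',(Rt.T@(np.asarray(xyz)-g)*1e3).round(1),'turn z',None if yaw is None else round(y-yaw,2))
    if yaw is not None:
        a=np.radians(yaw);Y=np.array([np.cos(a),np.sin(a),0]);Z=np.array([0,0,-1.]);R2=np.stack([np.cross(Y,Z),Y,Z],1)
        print('shift after turn',(R2.T@(np.asarray(xyz)-g)*1e3).round(1),'turn rotvec',np.degrees(Rn.from_matrix(Rt.T@R2).as_rotvec()).round(2))
E
python3 -c "
from h import *
go([.4368,.287,.031],59.4)"
```

```text
t 0.9 grasp pt [0.3732 0.3599 0.207 ] yaw 59.36 tilt [ 1.e-04  1.e-04 -1.e+00] F [ 0.78  0.57 -0.24] op 0.09267850488996437 q [ 0.67 -0.08  1.75 -0.    1.46 -0.37]
shift mm [-91.9 -30.4 176. ] turn z -0.04
shift after turn [-91.9 -30.4 176. ] turn rotvec [ 0.01  0.   -0.04]
```

Call:
{"method": "drive_tool", "body": {
  "moves": [93, -31, -10.3, 20, 0, 0, 0, 93, -31, -10.3, 20, 0, 0, 0, 93, -30.5, -10.3, 25, 0, 0, 0, 93, 0, 0, 40, 0, 0, 0, 93, 0, 0, 35, 0, 0, 0, 93, 0, 0, 25, 0, 0, 0, 93, 0, 0, 10, 0, 0, 0, 93, 0, 0, 0, 0, 0, 0]
}}

```text
t: 1.7
tool_pos: [0.4353, 0.2874, 0.1981]
orientation: [-0.829, -3.027, 0.004]
force: [-0.6, -0.8, -0.5]
opening: 0.0929
gripper_force: 0.0
```

```bash
python3 - <<'E'
from h import *
go([.4368,.287,.031],59.4)
t=shot('top');s=shot('side')
f=lambda i,x,y,w,h:cv2.resize(i['color'][y:y+h,x:x+w,::-1],(400,300),interpolation=cv2.INTER_CUBIC)
cv2.imwrite('pics/g1.png',np.hstack([f(t,125,150,120,90),f(s,170,115,120,90)]))
E
```

```text
t 1.7 grasp pt [0.4348 0.2871 0.0308] yaw 59.36 tilt [-0.0032 -0.0018 -1.    ] F [-0.6  -0.76 -0.52] op 0.09286824981418612 q [ 0.49  0.13  1.89 -0.    1.13 -0.55]
shift mm [-1.8  1.  -0.2] turn z -0.04
shift after turn [-1.8  1.  -0.2] turn rotvec [-0.18 -0.11 -0.05]
```

View pics/g1.png

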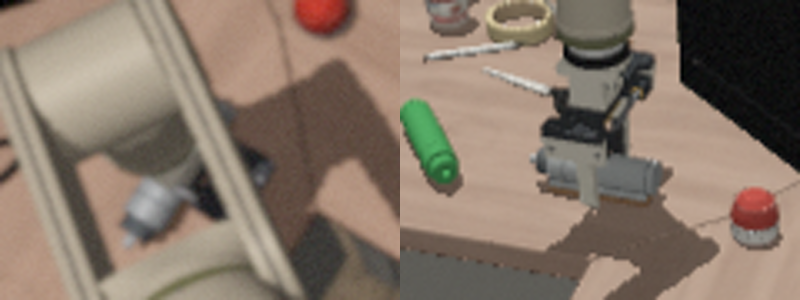

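The fingers straddle the mill (side view, zoom about (590,180)). I'll close them gently and lift.

Call:
{"method": "drive_tool", "body": {
  "moves": [70, -2, 0.5, 0, 0, 0, 0, 50, 0, 0, 0, 0, 0, 0, 40, 0, 0, 0, 0, 0, 0, 38, 0, 0, 0, 0, 0, 0, 36, 0, 0, 0, 0, 0, 0, 36, 0, 0, 0, 0, 0, 0, 36, 0, 0, 0, 0, 0, 0, 36, 0, 0, -3, 0, 0, 0]
}}

```text
t: 2.6
tool_pos: [0.4376, 0.2868, 0.2019]
orientation: [-0.83, -3.028, 0.003]
force: [-0.2, 0.3, -4.1]
opening: 0.0411
gripper_force: 25.0
```

Call:
{"method": "drive_tool", "body": {
  "moves": [36, 0, 0, -20, 0, 0, 0, 36, 0, 0, -40, 0, 0, 0, 36, 0, 0, -40, 0, 0, 0, 36, 0, 0, -8, 0, 0, -7.7, 36, 0, 0, 0, 0, 0, -7.7, 36, 0, 0, 0, 0, 0, -7.7, 36, 0, 0, 0, 0, 0, 0]
}}

```text
t: 3.3
tool_pos: [0.4379, 0.2871, 0.3103]
orientation: [-0.203, -3.134, 0.001]
force: [-0.3, 0.9, -4.7]
opening: 0.0415
gripper_force: 25.0
```

```bash
python3 - <<'E'
from h import *
go([.529,-.042,.14],82.5)
# refine cradle: wood-dark cheek mask in top image
c=shot('top');hsv=cv2.cvtColor(c['color'],cv2.COLOR_RGB2HSV)
print([hsv[v,u].tolist() for u,v in((291,151),(286,180),(280,160),(296,170),(291,136))])
P=cloud(c)
# board rectangle by orange saturation
m=((hsv[...,1]>120)&(hsv[...,0]>8)&(hsv[...,0]<28)).astype(np.uint8);m[:115]=0;m[205:]=0;m[:,:255]=0;m[:,335:]=0
pts=cv2.findContours(cv2.morphologyEx(m,cv2.MORPH_CLOSE,np.ones((3,3))),0,1)[0];k=max(pts,key=cv2.contourArea).reshape(-1,2)
W=np.array([ray(c,u,v,.014)[:2] for u,v in k],np.float32);r=cv2.minAreaRect(W);print('board',r)
# cheeks: points over z .03, split by cradle x
for n in('top','side'):
    cc=c if n=='top' else shot('side');Q=cloud(cc).reshape(-1,3)
    y=-.13;e=np.array([np.cos(y),np.sin(y)]);f=np.array([-e[1],e[0]]);o=np.array([.541,-.0435])
    X=(Q[:,:2]-o)@e;Y=(Q[:,:2]-o)@f
    for a in(-.045,.045):
        k=(abs(X-a)<.014)&(abs(Y)<.05)&(Q[:,2]>.030)&(Q[:,2]<.056)
        h=k&(Q[:,2]>.044)
        print(n,a,k.sum(),'x',np.percentile(X[h],[5,50,95]).round(4),'y',np.percentile(Y[k],[1,50,99]).round(4),'low z near',np.median(Y[k&(Q[:,2]<.04)]).round(4))
E
```

```text
t 3.3 grasp pt [0.4377 0.2871 0.143 ] yaw 82.58 tilt [-9.e-04 -3.e-04 -1.e+00] F [-0.27  0.88 -4.71] op 0.04145299460877533 q [ 0.48 -0.01  1.81  0.    1.34 -0.96]
shift mm [-133.  -314.5    3. ] turn z 0.08
shift after turn [-133.4 -314.4    3. ] turn rotvec [-0.02 -0.05  0.08]
[[15, 153, 150], [15, 162, 142], [15, 158, 178], [17, 165, 170], [132, 14, 90]]
board ((0.5701955556869507, -0.06651119887828827), (0.16300897300243378, 0.21621796488761902), 82.18082427978516)
top -0.045 83 x [-0.0448 -0.0398 -0.0338] y [-0.0314  0.0083  0.0365] low z near -0.0018
top 0.045 89 x [0.0445 0.0493 0.0549] y [-0.0315 -0.0024  0.0362] low z near -0.0033
side -0.045 69 x [-0.0464 -0.0398 -0.0355] y [-0.0339  0.0087  0.0354] low z near 0.0076
side 0.045 72 x [0.0436 0.0491 0.0547] y [-0.0338  0.0076  0.0356] low z near 0.0042
```

Call:
{"method": "drive_tool", "body": {
  "moves": [36, -10, -22, 0, 0, 0, 0.4, 36, -20, -44, 0, 0, 0, 0, 36, -20, -44, 0, 0, 0, 0, 36, -20, -44, 0, 0, 0, 0, 36, -20, -44, 0, 0, 0, 0, 36, -20, -44, 0, 0, 0, 0, 36, -20, -44, 0, 0, 0, 0, 36, -10, -26, 0, 0, 0, 0]
}}

```text
t: 4.2
tool_pos: [0.5343, -0.0444, 0.3106]
orientation: [0.227, 3.133, -0.001]
force: [0.6, 0.6, -4.3]
opening: 0.0416
gripper_force: 25.0
```

Call:
{"method": "drive_tool", "body": {
  "moves": [36, 0, 0, 15, 0, 0, 0, 36, 0, 0, 20, 0, 0, 0, 36, 0, 0, 20, 0, 0, 0, 36, 0, 0, 10, 0, 0, 0, 36, 0, 0, 0, 0, 0, 0]
}}

```text
t: 4.7
tool_pos: [0.5326, -0.0403, 0.2433]
orientation: [-0.219, -3.129, -0.001]
force: [-0.2, 0.3, -3.6]
opening: 0.0412
gripper_force: 25.0
```

```bash
python3 - <<'E'
from h import *
go([.534,-.041,.055],82.2)
t=shot('top');s=shot('side')
np.savez('c1.npz',**{k+'_t':v for k,v in t.items()},**{k+'_s':v for k,v in s.items()})
f=lambda i,x,y,w,h:cv2.resize(i['color'][y:y+h,x:x+w,::-1],(400,300),interpolation=cv2.INTER_CUBIC)
cv2.imwrite('pics/g2.png',np.hstack([f(t,245,105,120,90),f(s,240,150,120,90)]))
# where is the mill axis now (side view cylinder)
E
```

```text
t 4.7 grasp pt [ 0.5319 -0.0402  0.076 ] yaw 81.99 tilt [-0.0045  0.001  -1.    ] F [-0.18  0.34 -3.6 ] op 0.04122501142401076 q [-0.17  0.1   1.83  0.    1.22 -1.6 ]
shift mm [-2.3 -0.5 21. ] turn z -0.21
shift after turn [-2.2 -0.5 21. ] turn rotvec [ 0.02 -0.26 -0.21]
```

View pics/g2.png

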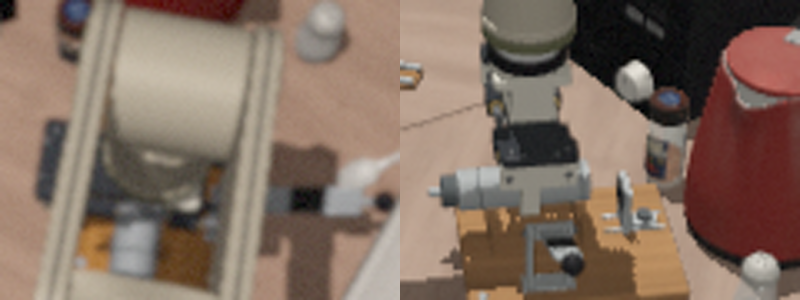

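Call:
{"method": "drive_tool", "body": {
  "moves": [36, -2, -0.5, 8, 0, 0, 0, 36, 0, 0, 6, 0, 0, 0, 36, 0, 0, 2, 0, 0, 0, 36, 0, 0, 1, 0, 0, 0, 36, 0, 0, 0, 0, 0, 0]
}}

```text
t: 5.3
tool_pos: [0.5357, -0.0419, 0.2286]
orientation: [-0.218, -3.134, -0.0]
force: [0.5, 0.0, -5.1]
opening: 0.0414
gripper_force: 25.0
```

```bash
python3 -c "
from h import *
go([.534,-.041,.055],82.2)"
```

```text
t 5.3 grasp pt [ 0.5357 -0.0419  0.0613] yaw 82.04 tilt [-2.e-04  0.e+00 -1.e+00] F [ 0.51  0.01 -5.07] op 0.04137198600025902 q [-0.17  0.12  1.83  0.    1.19 -1.61]
shift mm [1.8 0.7 6.3] turn z -0.16
shift after turn [1.8 0.7 6.3] turn rotvec [ 0.   -0.01 -0.16]
```

Call:
{"method": "drive_tool", "body": {
  "moves": [36, 0, 0, 1.5, 0, 0, 0, 36, 0, 0, 1.5, 0, 0, 0, 36, 0, 0, 0, 0, 0, 0]
}}

```text
t: 5.6
tool_pos: [0.5359, -0.0418, 0.2259]
orientation: [0.218, 3.134, 0.0]
force: [0.3, 1.0, -2.8]
opening: 0.0417
gripper_force: 25.0
```

Call:
{"method": "drive_tool", "body": {
  "moves": [36, 0, 0, 1, 0, 0, 0, 36, 0, 0, 0, 0, 0, 0, 36, 0, 0, 0, 0, 0, 0]
}}

```text
t: 5.9
tool_pos: [0.5361, -0.0417, 0.2254]
orientation: [0.218, 3.133, 0.001]
force: [-0.4, 4.7, 5.0]
opening: 0.0414
gripper_force: 25.0
```

Call:
{"method": "drive_tool", "body": {
  "moves": [36, 0, 0, 1, 0, 0, 0, 36, 0, 0, 0, 0, 0, 0, 36, 0, 0, 0, 0, 0, 0]
}}

```text
t: 6.2
tool_pos: [0.5363, -0.0414, 0.225]
orientation: [0.217, 3.132, 0.001]
force: [-2.7, 5.9, 9.3]
opening: 0.0414
gripper_force: 25.0
```

Call:
{"method": "drive_tool", "body": {
  "moves": [36, 0, 1, 0, 0, 0, 0, 36, 0, 0.5, 0, 0, 0, 0, 36, 0, 0, 0, 0, 0, 0]
}}

```text
t: 6.5
tool_pos: [0.5364, -0.0404, 0.2242]
orientation: [0.217, 3.133, -0.0]
force: [1.2, 1.9, 4.2]
opening: 0.0414
gripper_force: 25.0
```

```bash
python3 -c "
from h import *
s=robot.read_state();print(s['wrist_torque'])
go([.534,-.041,.055],82.2)"
```

```text
[ 0.42028318 -0.21837613 -0.063389  ]
t 6.5 grasp pt [ 0.5366 -0.0404  0.0569] yaw 82.06 tilt [ 1.5e-03 -2.0e-04 -1.0e+00] F [1.21 1.95 4.18] op 0.04138677445527082 q [-0.17  0.13  1.83  0.    1.18 -1.6 ]
shift mm [ 2.5 -1.   1.9] turn z -0.14
shift after turn [ 2.5 -1.   1.9] turn rotvec [ 0.    0.09 -0.14]
```

Call:
{"method": "drive_tool", "body": {
  "moves": [36, 0, 1, 0.5, 0, 0, 0, 36, 0, 0, 0.5, 0, 0, 0, 36, 0, 0, 0, 0, 0, 0]
}}

```text
t: 6.8
tool_pos: [0.5364, -0.0398, 0.2238]
orientation: [0.218, 3.133, -0.001]
force: [-3.4, -0.1, 11.5]
opening: 0.0416
gripper_force: 25.0
```

```bash
python3 -c "
from h import *
s=robot.read_state();print(s['wrist_torque'])
go([.534,-.041,.055],82.2)"
```

```text
[ 0.06674319  0.49001984 -0.25720155]
t 6.8 grasp pt [ 0.5366 -0.04    0.0565] yaw 82.02 tilt [ 9.e-04 -9.e-04 -1.e+00] F [-3.37 -0.12 11.51] op 0.041588973882248595 q [-0.17  0.13  1.83 -0.    1.18 -1.6 ]
shift mm [ 2.4 -1.4  1.5] turn z -0.18
shift after turn [ 2.4 -1.3  1.5] turn rotvec [-0.04  0.06 -0.18]
```

Call:
{"method": "drive_tool", "body": {
  "moves": [36, 0, 0, -0.7, 0, 0, 0, 50, 0, 0, 0, 0, 0, 0, 50, 0, 0, 0, 0, 0, 0, 50, 0, 0, 0, 0, 0, 0]
}}

```text
t: 7.2
tool_pos: [0.5357, -0.0394, 0.2228]
orientation: [-0.218, -3.133, 0.0]
force: [-0.5, -0.4, -0.9]
opening: 0.0496
gripper_force: 0.0
```

```bash
python3 - <<'E'
from h import *
go([.534,-.041,.055],82.2)
P=cloud(shot('side')).reshape(-1,3)
y=-.1365;e=np.array([np.cos(y),np.sin(y)]);f=np.array([-e[1],e[0]]);o=np.array([.5459,-.0426])
X=(P[:,:2]-o)@e;Y=(P[:,:2]-o)@f;Z=P[:,2]
for a,b in((-.075,-.035),(.025,.055)):
    k=(X>a)&(X<b)&(abs(Y)<.03)&(Z>.057)&(Z<.08)
    if k.sum()>8:
        q=np.c_[Y[k],Z[k]];A=np.c_[2*q,np.ones(len(q))]
        from scipy.optimize import least_squares as LS
        r=LS(lambda p:np.hypot(*(q-p).T)-.021,[0,.055],loss='soft_l1',f_scale=.002).x
        print(a,k.sum(),'axis y,z',r.round(4))
k=(abs(Y)<.02)&(Z>.06)&(Z<.072)&(X<.07);print('mill x range',np.percentile(X[k],[1,99]))
k=(abs(Y)<.025)&(Z>.04)&(Z<.09)&(X>.057);print('stop x',np.percentile(X[k],[5,20,50]),Z[k].max())
E
```

```text
t 7.2 grasp pt [ 0.5355 -0.0395  0.0555] yaw 82.05 tilt [-0.0013 -0.     -1.    ] F [-0.52 -0.39 -0.88] op 0.049605071809508725 q [-0.17  0.13  1.84 -0.    1.18 -1.6 ]
shift mm [ 1.3 -1.7  0.5] turn z -0.15
shift after turn [ 1.3 -1.7  0.5] turn rotvec [-0.01 -0.07 -0.15]
-0.075 119 axis y,z [0.0006 0.0572]
0.025 46 axis y,z [0.0016 0.0569]
mill x range [-0.09981     0.05044102]
stop x [0.08172422 0.08467999 0.15303599] 0.08967903373984062
```

Call:
{"method": "drive_tool", "body": {
  "moves": [38, 0, 0, 0, 0, 0, 0, 36, 0, 0, 0, 0, 0, 0, 36, 0, 0, 0, 0, 0, 0, 36, 0, 0, 0, 0, 0, 0],
  "grip_force": 20
}}

```text
t: 7.65
tool_pos: [0.5359, -0.0397, 0.2233]
orientation: [-0.218, -3.134, 0.001]
force: [-2.2, -3.6, -0.3]
opening: 0.0416
gripper_force: 20.0
```

Call:
{"method": "drive_tool", "body": {
  "moves": [36, -1, 0, 0, 0, 0, 0, 36, -2, 0, 0, 0, 0, 0, 36, -2, 0, 0, 0, 0, 0, 36, -1, 0, 0, 0, 0, 0, 36, 0, 0, 0, 0, 0, 0]
}}

```text
t: 8.15
tool_pos: [0.5416, -0.0405, 0.2232]
orientation: [-0.218, -3.132, 0.001]
force: [-4.4, -3.9, 1.8]
opening: 0.0414
gripper_force: 20.0
```

Call:
{"method": "drive_tool", "body": {
  "moves": [36, -1, -0.6, -0.3, 0, 0, 0, 36, -1, 0, 0, 0, 0, 0, 36, -1, 0, 0, 0, 0, 0, 36, -1, 0, 0, 0, 0, 0, 36, 0, 0, 0, 0, 0, 0]
}}

```text
t: 8.65
tool_pos: [0.546, -0.0412, 0.2236]
orientation: [0.218, 3.134, 0.0]
force: [-0.2, -0.4, -3.7]
opening: 0.0418
gripper_force: 20.0
```

Call:
{"method": "drive_tool", "body": {
  "moves": [36, -1, 0, 0, 0, 0, 0, 36, -1, 0, 0, 0, 0, 0, 36, -1, 0, 0, 0, 0, 0, 36, 0, 0, 0, 0, 0, 0]
}}

```text
t: 9.05
tool_pos: [0.549, -0.0418, 0.2238]
orientation: [0.218, 3.134, -0.0]
force: [-0.1, 0.9, -4.2]
opening: 0.041
gripper_force: 20.0
```

Call:
{"method": "drive_tool", "body": {
  "moves": [36, -1, 0, 0, 0, 0, 0, 36, -1, 0, 0, 0, 0, 0, 36, -1, 0, 0, 0, 0, 0, 36, 0, 0, 0, 0, 0, 0]
}}

```text
t: 9.45
tool_pos: [0.552, -0.0423, 0.2238]
orientation: [0.218, 3.134, -0.0]
force: [-1.0, -0.0, -3.7]
opening: 0.0413
gripper_force: 20.0
```

Call:
{"method": "drive_tool", "body": {
  "moves": [36, -1, 0, 0, 0, 0, 0, 36, -1, 0, 0, 0, 0, 0, 36, 0, 0, 0, 0, 0, 0]
}}

```text
t: 9.75
tool_pos: [0.554, -0.0425, 0.2238]
orientation: [0.218, 3.134, -0.0]
force: [-1.6, 0.2, -3.8]
opening: 0.0414
gripper_force: 20.0
```

Call:
{"method": "drive_tool", "body": {
  "moves": [36, -1, 0, 0, 0, 0, 0, 36, -1, 0, 0, 0, 0, 0, 36, 0, 0, 0, 0, 0, 0]
}}

```text
t: 10.05
tool_pos: [0.5559, -0.0428, 0.2238]
orientation: [0.218, 3.134, -0.0]
force: [-0.7, -0.3, -4.5]
opening: 0.0417
gripper_force: 20.0
```

Call:
{"method": "drive_tool", "body": {
  "moves": [36, -1, 0, 0, 0, 0, 0, 36, -1, 0, 0, 0, 0, 0, 36, 0, 0, 0, 0, 0, 0]
}}

```text
t: 10.35
tool_pos: [0.5579, -0.0431, 0.2238]
orientation: [0.218, 3.134, -0.0]
force: [1.1, -0.3, -4.0]
opening: 0.0419
gripper_force: 20.0
```

Call:
{"method": "drive_tool", "body": {
  "moves": [36, -1, 0, 0, 0, 0, 0, 36, -0.5, 0, 0, 0, 0, 0, 36, 0, 0, 0, 0, 0, 0]
}}

```text
t: 10.65
tool_pos: [0.5594, -0.0432, 0.2238]
orientation: [0.218, 3.134, -0.0]
force: [-0.1, 0.1, -4.4]
opening: 0.0418
gripper_force: 20.0
```

Call:
{"method": "drive_tool", "body": {
  "moves": [36, -1, 0, 0, 0, 0, 0, 36, -0.5, 0, 0, 0, 0, 0, 36, 0, 0, 0, 0, 0, 0]
}}

```text
t: 10.95
tool_pos: [0.5608, -0.0435, 0.2237]
orientation: [0.218, 3.134, 0.0]
force: [0.4, 0.3, -3.8]
opening: 0.0415
gripper_force: 20.0
```

Call:
{"method": "drive_tool", "body": {
  "moves": [36, -1, 0, 0, 0, 0, 0, 36, -0.5, 0, 0, 0, 0, 0, 36, 0, 0, 0, 0, 0, 0]
}}

```text
t: 11.25
tool_pos: [0.5623, -0.0437, 0.2238]
orientation: [0.218, 3.134, -0.0]
force: [0.3, 0.7, -4.4]
opening: 0.0414
gripper_force: 20.0
```

Call:
{"method": "drive_tool", "body": {
  "moves": [36, -0.7, 0, 0, 0, 0, 0, 36, -0.5, 0, 0, 0, 0, 0, 36, 0, 0, 0, 0, 0, 0]
}}

```text
t: 11.55
tool_pos: [0.5635, -0.0438, 0.2238]
orientation: [0.218, 3.134, -0.0]
force: [0.5, -0.7, -3.7]
opening: 0.0413
gripper_force: 20.0
```

Call:
{"method": "drive_tool", "body": {
  "moves": [36, -0.7, 0, 0, 0, 0, 0, 36, -0.5, 0, 0, 0, 0, 0, 36, 0, 0, 0, 0, 0, 0]
}}

```text
t: 11.85
tool_pos: [0.5647, -0.044, 0.2237]
orientation: [0.218, 3.134, 0.0]
force: [0.5, 0.1, -4.6]
opening: 0.0415
gripper_force: 20.0
```

Call:
{"method": "drive_tool", "body": {
  "moves": [36, -0.7, 0, 0, 0, 0, 0, 36, -0.5, 0, 0, 0, 0, 0, 36, 0, 0, 0, 0, 0, 0]
}}

```text
t: 12.15
tool_pos: [0.5652, -0.044, 0.2236]
orientation: [-0.218, -3.132, -0.0]
force: [-6.8, 0.7, 1.3]
opening: 0.0416
gripper_force: 20.0
```

Call:
{"method": "drive_tool", "body": {
  "moves": [36, -0.7, 0, 0, 0, 0, 0, 36, -0.5, 0, 0, 0, 0, 0, 36, 0, 0, 0, 0, 0, 0]
}}

```text
t: 12.45
tool_pos: [0.5657, -0.0441, 0.2235]
orientation: [-0.217, -3.129, -0.001]
force: [-13.5, 2.9, 6.5]
opening: 0.0418
gripper_force: 20.0
```

```bash
python3 - <<'E'
from h import *
go([.534,-.041,.055],82.2)
s=shot('side')
cv2.imwrite('pics/g3.png',cv2.resize(s['color'][160:235,250:350,::-1],(800,600),interpolation=cv2.INTER_CUBIC))
E
```

```text
t 12.45 grasp pt [ 0.5648 -0.0439  0.0562] yaw 82.06 tilt [-5.1e-03  7.0e-04 -1.0e+00] F [-13.49   2.87   6.5 ] op 0.041788574793817215 q [-0.17  0.21  1.75 -0.    1.19 -1.6 ]
shift mm [30.9 -1.3  1.4] turn z -0.14
shift after turn [30.9 -1.3  1.2] turn rotvec [ 0.   -0.29 -0.14]
```

View pics/g3.png

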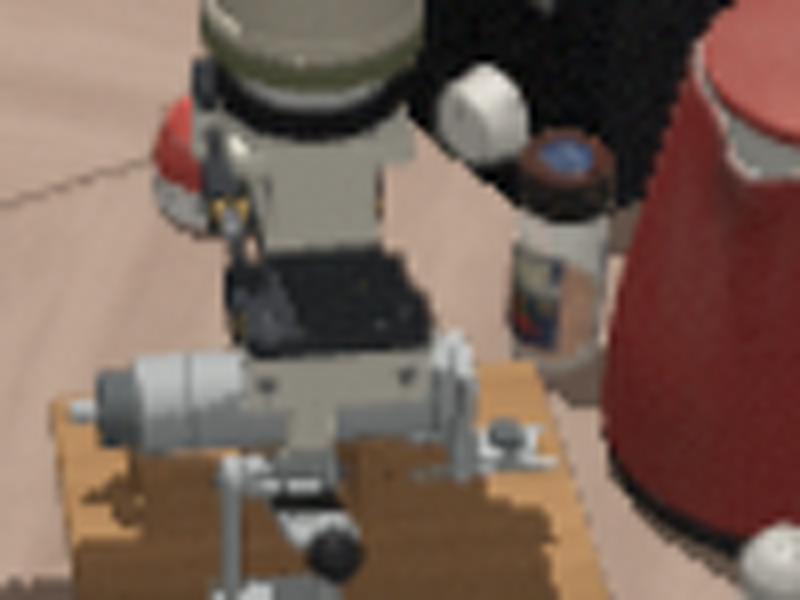

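The base meets the stop plate (at about (455,390) in the crop). I'll ease off, let the mill settle in the notches, then press it lightly again.

Call:
{"method": "drive_tool", "body": {
  "moves": [36, 0.8, 0, 0, 0, 0, 0, 36, 0.3, 0, 0, 0, 0, 0, 36, 0, 0, 0, 0, 0, 0]
}}

```text
t: 12.8
tool_pos: [0.5652, -0.044, 0.2236]
orientation: [-0.218, -3.131, -0.0]
force: [-6.5, 1.4, 0.9]
opening: 0.0413
gripper_force: 20.0
```

Call:
{"method": "drive_tool", "body": {
  "moves": [50, 0, 0, 0, 0, 0, 0, 50, 0, 0, 0, 0, 0, 0, 50, 0.5, 0, -0.2, 0, 0, 0, 36, 0, 0, 0, 0, 0, 0, 36, 0, 0, 0, 0, 0, 0, 36, 0, 0, 0, 0, 0, 0]
}}

```text
t: 13.4
tool_pos: [0.5657, -0.044, 0.2243]
orientation: [0.218, 3.133, 0.0]
force: [0.5, 0.7, 1.8]
opening: 0.041
gripper_force: 20.0
```

Call:
{"method": "drive_tool", "body": {
  "moves": [36, -0.6, 0, 0, 0, 0, 0, 36, 0, 0, 0, 0, 0, 0, 36, 0, 0, 0, 0, 0, 0]
}}

```text
t: 13.7
tool_pos: [0.5659, -0.044, 0.2243]
orientation: [-0.218, -3.134, -0.0]
force: [-2.3, 1.4, 5.5]
opening: 0.0414
gripper_force: 20.0
```

Call:
{"method": "drive_tool", "body": {
  "moves": [36, -0.5, 0, 0, 0, 0, 0, 36, 0, 0, 0, 0, 0, 0, 36, 0, 0, 0, 0, 0, 0]
}}

```text
t: 14.0
tool_pos: [0.5661, -0.0441, 0.2242]
orientation: [-0.217, -3.132, -0.0]
force: [-5.4, 1.6, 7.8]
opening: 0.0417
gripper_force: 20.0
```

Call:
{"method": "drive_tool", "body": {
  "moves": [36, -0.5, 0, -0.5, 0, 0, 0, 36, 0, 0, 0, 0, 0, 0, 36, 0, 0, 0, 0, 0, 0]
}}

```text
t: 14.3
tool_pos: [0.5663, -0.0441, 0.2242]
orientation: [-0.217, -3.131, -0.001]
force: [-7.0, 2.5, 5.1]
opening: 0.0415
gripper_force: 20.0
```

Call:
{"method": "drive_tool", "body": {
  "moves": [45, 0, 0, 0, 0, 0, 0, 60, 0, 0, 0, 0, 0, 0, 75, 0, 0, 0, 0, 0, 0, 75, 0, 0, -10, 0, 0, 0, 75, 0, 0, -40, 0, 0, 0, 75, 0, 0, -50, 0, 0, 0, 75, 0, 0, -50, 0, 0, 0, 75, 0, 0, -30, 0, 0, 0]
}}

```text
t: 15.1
tool_pos: [0.5674, -0.0444, 0.4103]
orientation: [0.217, 3.128, -0.001]
force: [1.3, -0.4, 0.3]
opening: 0.075
gripper_force: 0.0
```

Call:
{"method": "drive_tool", "body": {
  "moves": [70, 0, -24, 0, 0, 0, 8.5, 70, 0, -20, 0, 0, 0, 8.5, 70, 0, -20, 0, 0, 0, 8.5, 70, 0, -20, 0, 0, 0, 8.5, 70, 0, 0, 0, 0, 0, 8.5, 70, 0, 0, 0, 0, 0, 8.5, 70, 0, 0, 0, 0, 0, 8.5, 70, 0, 0, 0, 0, 0, 8.5]
}}

```text
t: 15.9
tool_pos: [0.5385, -0.1222, 0.4053]
orientation: [1.94, 2.47, 0.0]
force: [0.1, -0.6, -0.8]
opening: 0.0702
gripper_force: 0.0
```

Call:
{"method": "drive_tool", "body": {
  "moves": [60, 0, 0, 0, 0, 0, 8.5, 60, 0, 0, 0, 0, 0, 8.5, 60, 0, 0, 0, 0, 0, 5, 60, 0, 0, 0, 0, 0, 0]
}}

```text
t: 16.3
tool_pos: [0.5385, -0.1221, 0.4053]
orientation: [2.371, 2.06, 0.001]
force: [0.1, 0.2, -0.1]
opening: 0.0603
gripper_force: 0.0
```

```bash
python3 - <<'E'
from h import *
go([.518,-.241,.169],-7.8)
t=shot('top');s=shot('side')
for n,c in(('top',t),('side',s)):
    b=proj(c,[.518,-.241,.161]);print(n,b)
    x,y=int(b[0]),int(b[1]);w=c['color'][y-25:y+26,x-25:x+26].max(-1)
    m=(w<60).astype(np.uint8);N,L,st,ce=cv2.connectedComponentsWithStats(m)
    print([(st[i].tolist(),(ce[i]+[x-25,y-25]).round(1).tolist()) for i in range(1,N) if st[i][4]>8])
f=lambda i,x,y,w,h:cv2.resize(i['color'][y:y+h,x:x+w,::-1],(400,300),interpolation=cv2.INTER_CUBIC)
cv2.imwrite('pics/g4.png',np.hstack([f(t,265,105,120,90),f(s,250,165,120,90)]))
P=cloud(s).reshape(-1,3)
y=-.1365;e=np.array([np.cos(y),np.sin(y)]);g=np.array([-e[1],e[0]]);o=np.array([.546,-.0413])
X=(P[:,:2]-o)@e;Y=(P[:,:2]-o)@g;Z=P[:,2]
k=(abs(Y)<.015)&(Z>.065)&(Z<.082);print('mill top x',np.percentile(X[k],[1,99]),np.percentile(Z[k],[50,95]))
E
```

```text
t 16.3 grasp pt [ 0.5387 -0.1222  0.238 ] yaw -8.03 tilt [ 9.e-04 -3.e-04 -1.e+00] F [ 0.08  0.22 -0.14] op 0.06030495082762594 q [-0.32  0.    1.62 -0.    1.52 -0.18]
shift mm [-120.5   -3.9   69. ] turn z -0.23
shift after turn [-120.5   -4.4   69. ] turn rotvec [ 0.05  0.01 -0.23]
top [359.9289728  165.16402964]
[([0, 16, 9, 14, 73], [337.6, 163.0])]
side [291.22664247 227.76182653]
[([18, 19, 9, 4, 21], [287.6, 222.4]), ([23, 24, 6, 7, 28], [291.3, 229.0])]
mill top x [-0.06252613  0.15550477] [0.07543337 0.08014336]
```

View pics/g4.png

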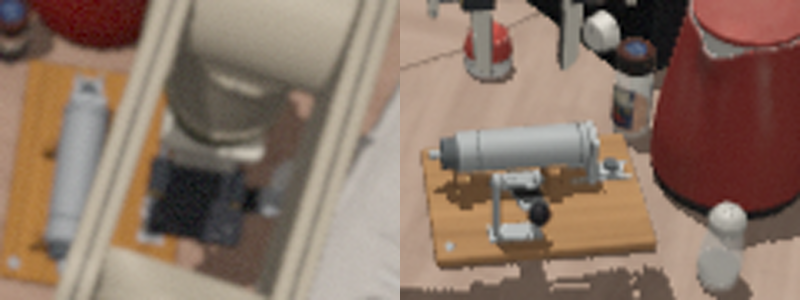

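The side view shows the mill lying in the notches against the stop plate (zoom (590,140)) and the ball at zoom (540,212), right where predicted.

Call:
{"method": "drive_tool", "body": {
  "moves": [60, -35, -1.3, 0, 0, 0, 0, 60, -45, -1.3, 0, 0, 0, 0, 60, -40, -1.3, 0, 0, 0, 0, 60, 0, 0, 20, 0, 0, 0, 60, 0, 0, 25, 0, 0, 0, 60, 0, 0, 15, 0, 0, 0, 60, 0, 0, 8, 0, 0, 0, 60, 0, 0, 0, 0, 0, 0]
}}

```text
t: 17.2
tool_pos: [0.5179, -0.2399, 0.3353]
orientation: [-2.367, -2.062, 0.001]
force: [-0.3, -0.1, 0.4]
opening: 0.06
gripper_force: 0.0
```

```bash
python3 - <<'E'
from h import *
go([.518,-.241,.169],-7.8)
s=shot('side');t=shot('top')
f=lambda i,x,y,w,h:cv2.resize(i['color'][y:y+h,x:x+w,::-1],(400,300),interpolation=cv2.INTER_CUBIC)
cv2.imwrite('pics/g5.png',np.hstack([f(t,310,120,80,60),f(s,250,185,80,60)]))
E
```

```text
t 17.2 grasp pt [ 0.5175 -0.2398  0.168 ] yaw -7.88 tilt [-0.0019  0.0011 -1.    ] F [-0.32 -0.05  0.42] op 0.059952938423383485 q [-0.52  0.1   1.65 -0.    1.39 -0.39]
shift mm [-1.2  0.6 -1. ] turn z -0.08
shift after turn [-1.2  0.6 -1. ] turn rotvec [-0.12 -0.05 -0.08]
```

View pics/g5.png

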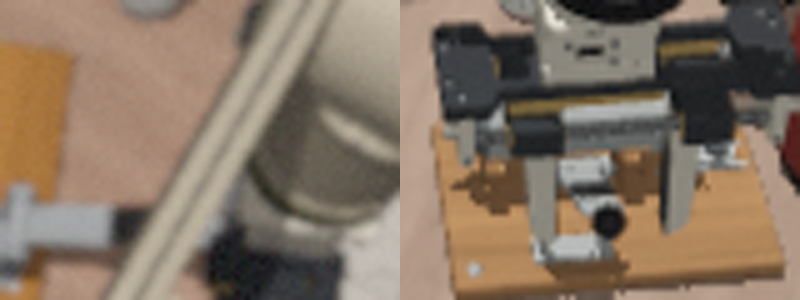

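Call:
{"method": "drive_tool", "body": {
  "moves": [45, -0.8, 0, 0, 0, 0, 0, 30, 0, 0, 0, 0, 0, 0, 20, 0, 0, 0, 0, 0, 0, 15, 0, 0, 0, 0, 0, 0, 15, 0, 0, 0, 0, 0, 0, 15, 0, 0, 0, 0, 0, 0],
  "grip_force": 20
}}

```text
t: 17.9
tool_pos: [0.5178, -0.2412, 0.3364]
orientation: [-2.37, -2.062, 0.001]
force: [-0.7, -0.1, 0.2]
opening: 0.0187
gripper_force: 20.0
```

```bash
python3 -c "
from h import *
go([.518,-.241,.169],-7.8)
import numpy as np
a=np.concatenate([[2.57],np.linspace(2.45,0.1,24)])
# ball path in (y,z), shift along tool x (=world +-cradle y) and tool z
y=146*np.cos(a);z=146*np.sin(a);print(np.c_[a,np.r_[0,np.diff(y)],-np.r_[0,np.diff(z)]].round(1).tolist())"
```

```text
t 17.9 grasp pt [ 0.5176 -0.2412  0.1691] yaw -7.95 tilt [-8.e-04  1.e-04 -1.e+00] F [-0.73 -0.1   0.2 ] op 0.018650836314060268 q [-0.53  0.1   1.65 -0.    1.4  -0.39]
shift mm [0.2 0.3 0.1] turn z -0.15
shift after turn [0.2 0.3 0.1] turn rotvec [-0.04  0.   -0.15]
[[2.6, 0.0, -0.0], [2.4, 10.3, -14.1], [2.3, 10.1, -11.0], [2.2, 11.2, -9.9], [2.1, 12.1, -8.7], [2.0, 12.9, -7.4], [1.9, 13.6, -6.1], [1.8, 14.2, -4.7], [1.7, 14.6, -3.2], [1.6, 14.8, -1.7], [1.5, 14.9, -0.2], [1.4, 14.8, 1.4], [1.3, 14.6, 2.9], [1.2, 14.3, 4.3], [1.1, 13.7, 5.8], [1.0, 13.1, 7.2], [0.9, 12.3, 8.4], [0.8, 11.4, 9.7], [0.7, 10.3, 10.8], [0.6, 9.2, 11.8], [0.5, 7.9, 12.6], [0.4, 6.6, 13.4], [0.3, 5.2, 14.0], [0.2, 3.7, 14.4], [0.1, 2.2, 14.7]]
```

Call:
{"method": "drive_tool", "body": {
  "moves": [26, 0, 0, 0, 0, 0, 0, 26, 0, 0, 3, 0, 0, 0, 15, 0, 0, 0, 0, 0, 0, 15, 0, 0, 0, 0, 0, 0, 15, 0, 0, 0, 0, 0, 0]
}}

```text
t: 18.4
tool_pos: [0.5178, -0.2411, 0.333]
orientation: [-2.369, -2.062, 0.0]
force: [-0.3, 0.3, -1.9]
opening: 0.0184
gripper_force: 20.0
```

Call:
{"method": "drive_tool", "body": {
  "moves": [15, 5, 0, -7, 0, 0, 0, 15, 5.3, 0, -7.1, 0, 0, 0, 15, 10.1, 0, -11, 0, 0, 0, 15, 11.2, 0, -9.9, 0, 0, 0, 15, 0, 0, 0, 0, 0, 0]
}}

```text
t: 18.9
tool_pos: [0.5224, -0.208, 0.3707]
orientation: [-2.369, -2.064, -0.0]
force: [-6.6, -1.0, 2.5]
opening: 0.0189
gripper_force: 20.0
```

```bash
cat >> h.py <<'E'
H=np.array([.546,-.0413])-.078*np.array([.1361,.9907])
def strap(dz):
    """in hinge plane: grasp pt (+dz ball below), forces"""
    s=robot.read_state();Rt=Rn.from_rotvec(s['orientation']).as_matrix()
    b=s['tool_pos']+Rt[:,2]*(robot.grasp_offset+dz)
    Y=np.array([.1361,.9907]);y=(b[:2]-H)@Y;z=b[2]-.082;a=np.arctan2(z,y)
    print('ball y,z',round(y,4),round(z,4),'r',round(np.hypot(y,z),4),'a',round(a,3),'off x',round((b[:2]-H)@[.9907,-.1361],4),'Fy,Fz',round(s['force'][:2]@Y,2),round(s['force'][2],2),'Frad',round(s['force'][:2]@Y*np.cos(a)+s['force'][2]*np.sin(a),2),'op',s['opening'],'t',s['t'])
E
python3 -c "
from h import *
strap(.005)"
```

```text
ball y,z -0.0903 0.1164 r 0.1473 a 2.231 off x -0.0007 Fy,Fz -1.86 2.54 Frad 3.15 op 0.018886527158982907 t 18.9
```

Call:
{"method": "drive_tool", "body": {
  "moves": [15, 12, -0.8, -9, 0, 0, 0, 15, 12.9, 0, -7.6, 0, 0, 0, 15, 13.6, 0, -6.2, 0, 0, 0, 15, 14.2, 0, -4.7, 0, 0, 0, 15, 14.6, 0, -3.2, 0, 0, 0, 15, 14.8, 0, -1.7, 0, 0, 0, 15, 0, 0, 0, 0, 0, 0]
}}

```text
t: 19.6
tool_pos: [0.5333, -0.1259, 0.4026]
orientation: [2.367, 2.064, 0.003]
force: [-3.5, 0.3, 9.9]
opening: 0.0183
gripper_force: 20.0
```

```bash
python3 -c "
from h import *
strap(.005);go([.518,-.241,.169],-7.8)
"
```

```text
ball y,z -0.0074 0.1483 r 0.1485 a 1.621 off x -0.0007 Fy,Fz -0.15 9.92 Frad 9.91 op 0.01830219672163399 t 19.6
t 19.6 grasp pt [ 0.5336 -0.1258  0.2353] yaw -7.83 tilt [ 1.7e-03  6.0e-04 -1.0e+00] F [-3.49  0.33  9.92] op 0.01830219672163399 q [-0.33 -0.01  1.64  0.    1.51 -0.19]
shift mm [-1.163e+02  1.000e-01  6.620e+01] turn z -0.03
shift after turn [-1.163e+02  1.000e-01  6.630e+01] turn rotvec [ 0.09 -0.05 -0.03]
```

Call:
{"method": "drive_tool", "body": {
  "moves": [15, 14.9, -0.4, -1.3, 0, 0, 0, 15, 14.8, 0, 1.2, 0, 0, 0, 15, 14.6, 0, 2.7, 0, 0, 0, 15, 14.3, 0, 4.3, 0, 0, 0, 15, 13.7, 0, 5.8, 0, 0, 0, 15, 13.1, 0, 7.2, 0, 0, 0, 15, 0, 0, 0, 0, 0, 0]
}}

```text
t: 20.3
tool_pos: [0.544, -0.0419, 0.3788]
orientation: [-2.366, -2.063, 0.002]
force: [0.1, -0.3, 0.4]
opening: 0.015
gripper_force: 0.0
```

```bash
python3 -c "
from h import *
strap(.0075)
"
```

```text
ball y,z 0.0772 0.122 r 0.1444 a 1.006 off x -0.0024 Fy,Fz -0.31 0.42 Frad 0.19 op 0.015037134087819032 t 20.3
```

```bash
python3 - <<'E'
from h import *
for n in('side','top'):
    c=shot(n,n+'_lost.png')
    P=cloud(c).reshape(-1,3);col=c['color'].reshape(-1,3)
    X=(P[:,:2]-H)@[.9907,-.1361];Y=(P[:,:2]-H)@[.1361,.9907];Z=P[:,2]-.082
    r=np.hypot(Y,Z);a=np.arctan2(Z,Y)
    k=(abs(X)<.014)&(r>.02)&(r<.165)&(Z>.012)
    print(n,k.sum());h,_=np.histogram(a[k],np.linspace(0,3.1,32));print(h)
    k2=k&(col.max(1)<50)
    print('dark',np.c_[X,Y,Z,r,a][k2][::4].round(3).tolist()[:14])
E
```

```text
side 328
[  0   0   0   0   0   0   0   0   0   0  22  17   0  23 236  28   1   1
   0   0   0   0   0   0   0   0   0   0   0   0   0]
dark [[-0.002, 0.018, 0.159, 0.16, 1.459], [0.004, 0.016, 0.156, 0.157, 1.468], [0.001, 0.015, 0.153, 0.154, 1.471], [-0.003, 0.011, 0.153, 0.154, 1.5], [-0.006, 0.011, 0.15, 0.15, 1.495], [-0.005, 0.015, 0.143, 0.144, 1.465]]
top 82
[ 0  0  0  0  0  0  0  0  0  0  0  0  0 21 61  0  0  0  0  0  0  0  0  0
  0  0  0  0  0  0  0]
dark [[0.004, 0.025, 0.153, 0.155, 1.406], [0.002, 0.02, 0.154, 0.155, 1.443], [-0.0, 0.019, 0.153, 0.154, 1.445], [-0.003, 0.022, 0.153, 0.154, 1.43], [-0.005, 0.026, 0.145, 0.148, 1.394], [-0.008, 0.026, 0.145, 0.147, 1.396]]
```

The ball slipped out just past upright. The strap now stands at about 1.43 rad, so I'll regrip with the pads centred on the ball.

Call:
{"method": "drive_tool", "body": {
  "moves": [35, 0, 0, 0, 0, 0, 0, 50, 0, 0, 0, 0, 0, 0, 50, 0, 1.5, -19.5, 0, 0, 0, 50, -15, 0, 0, 0, 0, 0, 50, -20, 0, 0, 0, 0, 0, 50, -15, 0, 0, 0, 0, 0, 50, -6, 0, 0, 0, 0, 0, 50, 0, 0, 0, 0, 0, 0]
}}

```text
t: 21.2
tool_pos: [0.5378, -0.1008, 0.4001]
orientation: [-2.372, -2.06, 0.0]
force: [0.7, 0.2, -0.7]
opening: 0.0505
gripper_force: 0.0
```

```bash
python3 - <<'E'
from h import *
strap(.004)
for n in('side',):
    c=shot(n)
    P=cloud(c).reshape(-1,3);col=c['color'].reshape(-1,3)
    X=(P[:,:2]-H)@[.9907,-.1361];Y=(P[:,:2]-H)@[.1361,.9907];Z=P[:,2]-.082
    r=np.hypot(Y,Z);a=np.arctan2(Z,Y)
    k=(abs(X)<.016)&(r>.02)&(r<.165)&(Z>.012)&(col.max(1)<50)
    print(np.c_[X,Y,Z,r,a][k][::3].round(3).tolist()[:14])
    k=(abs(X)<.012)&(r>.03)&(r<.125)&(Z>.012)&(abs(a-1.45)<.3);p=np.polyfit(Z[k],Y[k],1);print('bar Y at Z=.145',np.polyval(p,.145),p,k.sum())
f=lambda i,x,y,w,h:cv2.resize(i['color'][y:y+h,x:x+w,::-1],(800,600),interpolation=cv2.INTER_CUBIC)
cv2.imwrite('pics/g6.png',f(c,240,130,100,75))
E
```

```text
ball y,z 0.018 0.1468 r 0.1479 a 1.449 off x -0.0001 Fy,Fz 0.28 -0.69 Frad -0.65 op 0.050468339273411544 t 21.2
[[-0.005, 0.02, 0.154, 0.156, 1.444], [-0.005, 0.018, 0.152, 0.153, 1.455], [0.004, 0.015, 0.153, 0.154, 1.472], [-0.002, 0.016, 0.15, 0.15, 1.464], [-0.009, 0.012, 0.149, 0.15, 1.489], [0.001, 0.017, 0.145, 0.146, 1.452], [-0.002, 0.014, 0.144, 0.145, 1.476]]
bar Y at Z=.145 0.020008320274302896 [ 0.14821566 -0.00148295] 215
```

View pics/g6.png

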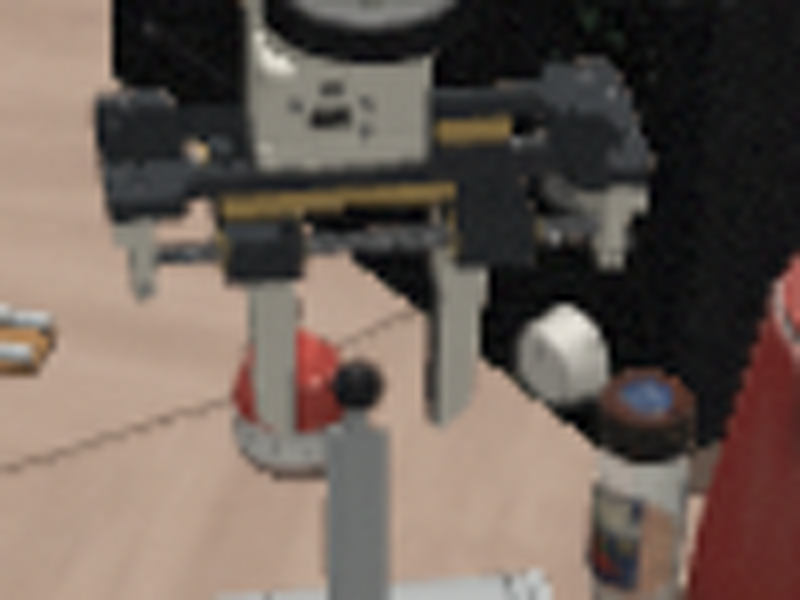

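Call:
{"method": "drive_tool", "body": {
  "moves": [40, 2, -1.5, 0, 0, 0, 0, 26, 0, 0, 0, 0, 0, 0, 15, 0, 0, 0, 0, 0, 0, 15, 0, 0, 0, 0, 0, 0, 15, 0, 0, 0, 0, 0, 0],
  "grip_force": 20
}}

```text
t: 21.75
tool_pos: [0.5372, -0.097, 0.4005]
orientation: [2.369, 2.062, 0.001]
force: [2.1, 0.1, -0.5]
opening: 0.0184
gripper_force: 20.0
```

```bash
python3 -c "
from h import *
strap(.004)
a=np.arange(1.435,-0.01,-.09);y=146*np.cos(a);z=146*np.sin(a);print(np.c_[a[1:],np.diff(y),-np.diff(z)].round(1).tolist())
"
```

```text
ball y,z 0.0216 0.1472 r 0.1488 a 1.425 off x -0.001 Fy,Fz 0.34 -0.5 Frad -0.44 op 0.018416349584917426 t 21.75
[[1.3, 12.9, 2.4], [1.3, 12.7, 3.5], [1.2, 12.3, 4.6], [1.1, 11.8, 5.7], [1.0, 11.3, 6.8], [0.9, 10.6, 7.7], [0.8, 9.9, 8.7], [0.7, 9.0, 9.5], [0.6, 8.2, 10.3], [0.5, 7.2, 11.0], [0.4, 6.2, 11.6], [0.4, 5.1, 12.1], [0.3, 4.0, 12.5], [0.2, 2.9, 12.8], [0.1, 1.7, 13.0], [-0.0, 0.5, 13.1]]
```

Call:
{"method": "drive_tool", "body": {
  "moves": [15, 3, 0, 0.5, 0, 0, 0, 15, 6.5, 0, 1, 0, 0, 0, 15, 6.4, 0, 1.4, 0, 0, 0, 15, 6.3, 0, 1.7, 0, 0, 0, 15, 0, 0, 0, 0, 0, 0],
  "grip_force": 30
}}

```text
t: 22.25
tool_pos: [0.5403, -0.0744, 0.3954]
orientation: [2.369, 2.063, 0.001]
force: [4.9, -1.5, -4.1]
opening: 0.0186
gripper_force: 30.0
```

```bash
python3 -c "
from h import *
strap(.004)"
```

```text
ball y,z 0.0444 0.1421 r 0.1489 a 1.268 off x -0.0011 Fy,Fz -0.86 -4.15 Frad -4.22 op 0.018618628973217276 t 22.25
```

Call:
{"method": "drive_tool", "body": {
  "moves": [15, 8.2, 0.4, 3.4, 0, 0, 0, 15, 8.1, 0, 3.4, 0, 0, 0, 15, 7.9, 0, 3.9, 0, 0, 0, 15, 7.6, 0, 4.3, 0, 0, 0, 15, 7.4, 0, 4.8, 0, 0, 0, 15, 7, 0, 5.2, 0, 0, 0, 15, 6.7, 0, 5.6, 0, 0, 0, 15, 0, 0, 0, 0, 0, 0]
}}

```text
t: 23.05
tool_pos: [0.5478, -0.0217, 0.3643]
orientation: [-2.368, -2.063, -0.001]
force: [2.7, 2.9, 1.9]
opening: 0.0184
gripper_force: 30.0
```

```bash
python3 -c "
from h import *
strap(.006)"
```

```text
ball y,z 0.0979 0.109 r 0.1465 a 0.839 off x -0.0009 Fy,Fz 3.21 1.95 Frad 3.59 op 0.018431474908844277 t 23.05
```

Call:
{"method": "drive_tool", "body": {
  "moves": [15, 6.6, 0.2, 5.8, 0, 0, 0, 15, 6, 0, 6.4, 0, 0, 0, 15, 5.6, 0, 6.8, 0, 0, 0, 15, 5.2, 0, 7.1, 0, 0, 0, 15, 4.7, 0, 7.4, 0, 0, 0, 15, 4.3, 0, 7.6, 0, 0, 0, 15, 3.8, 0, 7.9, 0, 0, 0, 15, 0, 0, 0, 0, 0, 0]
}}

```text
t: 23.85
tool_pos: [0.5528, 0.0133, 0.3147]
orientation: [-2.369, -2.062, 0.001]
force: [-0.1, 2.8, -0.3]
opening: 0.0182
gripper_force: 30.0
```

```bash
python3 -c "
from h import *
strap(.006)"
```

```text
ball y,z 0.1331 0.0594 r 0.1457 a 0.42 off x -0.0009 Fy,Fz 2.79 -0.25 Frad 2.45 op 0.01823928195016043 t 23.85
```

Call:
{"method": "drive_tool", "body": {
  "moves": [15, 3.6, 0, 8.1, 0, 0, 0, 15, 2.8, 0, 8.3, 0, 0, 0, 15, 2.3, 0, 8.4, 0, 0, 0, 15, 1.8, 0, 8.6, 0, 0, 0, 15, 1.3, 0, 8.2, 0, 0, 0, 15, 0.4, 0, 4, 0, 0, 0, 15, 0, 0, 0, 0, 0, 0]
}}

```text
t: 24.55
tool_pos: [0.5544, 0.025, 0.2698]
orientation: [-2.37, -2.062, 0.001]
force: [-1.5, 3.4, 0.7]
opening: 0.0183
gripper_force: 30.0
```

```bash
python3 -c "
from h import *
strap(.006)"
```

```text
ball y,z 0.1449 0.0145 r 0.1456 a 0.1 off x -0.0008 Fy,Fz 3.13 0.68 Frad 3.19 op 0.018273992040308187 t 24.55
```

Call:
{"method": "drive_tool", "body": {
  "moves": [15, 0.5, 0, 3.5, 0, 0, 0, 15, 0.3, 0, 3.5, 0, 0, 0, 15, 0.1, 0, 2, 0, 0, 0, 15, 0, 0, 0, 0, 0, 0]
}}

```text
t: 24.95
tool_pos: [0.5545, 0.0257, 0.2612]
orientation: [-2.37, -2.062, 0.001]
force: [-2.3, 1.5, -0.8]
opening: 0.0186
gripper_force: 30.0
```

Call:
{"method": "drive_tool", "body": {
  "moves": [15, 0, 0, 1.5, 0, 0, 0, 15, 0, 0, 1, 0, 0, 0, 15, 0, 0, 0, 0, 0, 0]
}}

```text
t: 25.25
tool_pos: [0.5545, 0.0258, 0.2589]
orientation: [-2.37, -2.062, 0.001]
force: [-2.9, 1.5, -0.3]
opening: 0.0184
gripper_force: 30.0
```

Call:
{"method": "drive_tool", "body": {
  "moves": [15, 0, 0, 1, 0, 0, 0, 15, 0, 0, 0, 0, 0, 0]
}}

```text
t: 25.45
tool_pos: [0.5546, 0.0258, 0.258]
orientation: [-2.37, -2.062, 0.0]
force: [-4.8, 2.3, -0.2]
opening: 0.0184
gripper_force: 30.0
```

Call:
{"method": "drive_tool", "body": {
  "moves": [15, 0, -0.4, 1, 0, 0, 0, 15, 0, 0, 0, 0, 0, 0]
}}

```text
t: 25.65
tool_pos: [0.5544, 0.0258, 0.2572]
orientation: [2.37, 2.062, 0.001]
force: [-2.6, 1.9, -0.4]
opening: 0.0185
gripper_force: 30.0
```

Call:
{"method": "drive_tool", "body": {
  "moves": [15, 0, 0, 0.7, 0, 0, 0, 15, 0, 0, 0, 0, 0, 0]
}}

```text
t: 25.85
tool_pos: [0.5544, 0.0258, 0.2565]
orientation: [2.37, 2.062, 0.0]
force: [-2.4, 1.2, 1.0]
opening: 0.0183
gripper_force: 30.0
```

Call:
{"method": "drive_tool", "body": {
  "moves": [15, 0, 0, 0.7, 0, 0, 0, 15, 0, 0, 0, 0, 0, 0]
}}

```text
t: 26.05
tool_pos: [0.5544, 0.0258, 0.2558]
orientation: [2.37, 2.062, 0.0]
force: [-1.6, 2.6, 0.3]
opening: 0.0181
gripper_force: 30.0
```

Call:
{"method": "drive_tool", "body": {
  "moves": [15, 0, 0, 0.7, 0, 0, 0, 15, 0, 0, 0, 0, 0, 0]
}}

```text
t: 26.25
tool_pos: [0.5543, 0.0258, 0.255]
orientation: [2.37, 2.062, 0.0]
force: [-1.3, 1.6, -0.0]
opening: 0.0181
gripper_force: 30.0
```

Call:
{"method": "drive_tool", "body": {
  "moves": [15, 0, 0, 0.7, 0, 0, 0, 15, 0, 0, 0, 0, 0, 0]
}}

```text
t: 26.45
tool_pos: [0.5544, 0.0259, 0.2543]
orientation: [2.37, 2.062, 0.0]
force: [-0.8, 2.7, 0.0]
opening: 0.0183
gripper_force: 30.0
```

Call:
{"method": "drive_tool", "body": {
  "moves": [15, 0, 0, 0.5, 0, 0, 0, 15, 0, 0, 0, 0, 0, 0]
}}

```text
t: 26.65
tool_pos: [0.5544, 0.0259, 0.2541]
orientation: [2.37, 2.062, 0.0]
force: [-2.1, 1.6, 3.1]
opening: 0.0184
gripper_force: 30.0
```

Call:
{"method": "drive_tool", "body": {
  "moves": [15, 0, 0, 0.4, 0, 0, 0, 15, 0, 0, 0, 0, 0, 0]
}}

```text
t: 26.85
tool_pos: [0.5544, 0.0259, 0.254]
orientation: [2.37, 2.062, 0.001]
force: [-4.4, 1.8, 6.3]
opening: 0.0182
gripper_force: 30.0
```

Call:
{"method": "drive_tool", "body": {
  "moves": [15, 0, -0.3, 0.2, 0, 0, 0, 15, 0, 0, 0, 0, 0, 0, 15, 0, 0, 0, 0, 0, 0]
}}

```text
t: 27.15
tool_pos: [0.5543, 0.0259, 0.254]
orientation: [2.369, 2.062, 0.001]
force: [-3.8, 1.4, 6.8]
opening: 0.0181
gripper_force: 30.0
```

Call:
{"method": "drive_tool", "body": {
  "moves": [15, 0, 0, 0.1, 0, 0, 0, 22, 0, 0, 0, 0, 0, 0, 35, 0, 0, 0, 0, 0, 0, 45, 0, 0, 0, 0, 0, 0, 50, 0, 0, -10, 0, 0, 0, 50, 0, 0, -40, 0, 0, 0, 50, 0, 0, -40, 0, 0, 0, 50, 0, 0, -40, 0, 0, 0]
}}

```text
t: 27.95
tool_pos: [0.5537, 0.0259, 0.3852]
orientation: [2.37, 2.062, 0.0]
force: [0.9, -0.5, -0.6]
opening: 0.0501
gripper_force: 0.0
```

Call:
{"method": "drive_tool", "body": {
  "moves": [50, 25, 0, -20, 0, 0, 0, 50, 45, 0, 0, 0, 0, 0, 50, 45, 0, 0, 0, 0, 0, 50, 45, 0, 0, 0, 0, 0, 50, 40, 0, 0, 0, 0, 0, 50, 0, 0, 0, 0, 0, 0]
}}

```text
t: 28.55
tool_pos: [0.5813, 0.2284, 0.4036]
orientation: [-2.365, -2.067, -0.002]
force: [0.7, -0.4, -0.6]
opening: 0.0501
gripper_force: 0.0
```

```bash
python3 - <<'E'
from h import *
print(robot.read_state()['t'],robot.read_state()['force'])
t=shot('top');s=shot('side')
f=lambda i,x,y,w,h:cv2.resize(i['color'][y:y+h,x:x+w,::-1],(400,300),interpolation=cv2.INTER_CUBIC)
cv2.imwrite('pics/g7.png',np.hstack([f(t,245,105,120,90),f(s,250,170,100,75)]))
P=cloud(s).reshape(-1,3);X=(P[:,:2]-H)@[.9907,-.1361];Y=(P[:,:2]-H)@[.1361,.9907];Z=P[:,2]-.082
k=(abs(X)<.01)&(Y>.015)&(Y<.13)&(abs(Z)<.04);print('strap slope',np.polyfit(Y[k],Z[k],1),k.sum())
E
```

```text
28.55 [ 0.66517518 -0.38650196 -0.62103797]
strap slope [0.0151614  0.00206539] 143
```

View pics/g7.png

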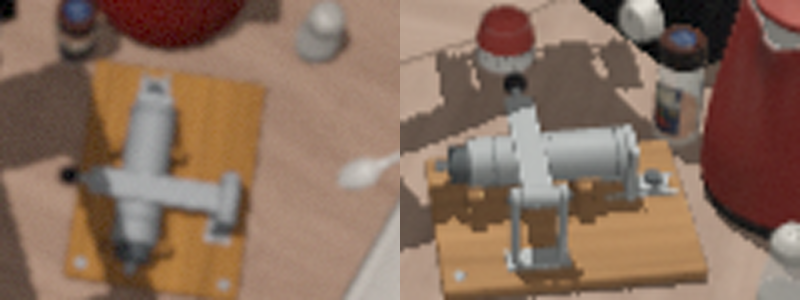

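The strap lies level across the mill (ball at zoom (515,85), pad over the body), and the base meets the stop at zoom (630,155). The bystanders near the cradle look undisturbed.

```bash
python3 -c "
from plant import robot
print(robot.close_job())"
```

```text
the job is handed in; nothing more can be done
None
```

The job is handed in at about 28.6 s: the mill lies in the notches with its base pressed to the stop at about 7 N (one earlier push reached 13.5 N, over your 5 to 10 N, and I backed it off), and the strap is level across it after a 7 N press on the ball, which slipped from the fingers once past upright and was regripped.

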